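Put the tray presses back with their own trays

TASK

The three hand presses at the tray-packing bench have been mixed up: each stands on the board of the wrong tray stack. Change them round so that each press stands upright in the middle of the outlined spot beside the trays of its own shape (round foot with the round trays, square with square, oblong with oblong), first parking one of them in the middle of the outline on the spare board and leaving the spare board empty again at the end. Never tip a press over, and leave the label roll, the bottle and the bowl where they are.

Things in the scene. Friction and masses are not known exactly. Their poses are not given: they have to be found in the camera images.
- press_round_mid (a point): Hand press for trays, loose, standing upright at the start on a board: a round foot, 76 mm across, of flat bare metal and 12 mm thick, with a plain upright black handle, 24 mm across, on its middle. 100 mm high overall, about 0.3 to 0.6 kg. This point is on the handle's axis half-way up, 50 mm above the underside; the handle runs from 12 to 100 mm above the underside. z is up along the handle.
- press_square_mid (a point): Hand press for trays, loose, standing upright at the start on a board: a square foot, 68 x 68 mm, of flat bare metal and 12 mm thick, with a plain upright black handle, 24 mm across, on its middle. 100 mm high overall, about 0.3 to 0.6 kg. This point is on the handle's axis half-way up, 50 mm above the underside; the handle runs from 12 to 100 mm above the underside. z is up along the handle.
- press_oblong_mid (a point): Hand press for trays, loose, standing upright at the start on a board: an oblong foot, 50 mm (its own x) by 90 mm (its own y), of flat bare metal and 12 mm thick, with a plain upright black handle, 24 mm across, on its middle. 100 mm high overall, about 0.3 to 0.6 kg. This point is on the handle's axis half-way up, 50 mm above the underside; the handle runs from 12 to 100 mm above the underside. z is up along the handle.
- spot_round (a point): The standing spot of the fixed board that carries the stack of round trays, 110 mm across: centre of the white square outline (104 mm inside), on the board's top. Blue board 130 mm wide, 10 mm thick; x points from the spot to the white tray stack, which is fixed, 32 mm high above the board, with its middle 117 mm from the spot (its near edge 62 to 82 mm). z is up.
- spot_square (a point): The standing spot of the fixed board that carries the stack of square trays, 100 x 100 mm: centre of the white square outline (104 mm inside), on the board's top. Blue board 130 mm wide, 10 mm thick; x points from the spot to the white tray stack, which is fixed, 32 mm high above the board, with its middle 117 mm from the spot (its near edge 62 to 82 mm). z is up.
- spot_oblong (a point): The standing spot of the fixed board that carries the stack of oblong trays, 70 x 126 mm, the long side across the board: centre of the white square outline (104 mm inside), on the board's top. Blue board 130 mm wide, 10 mm thick; x points from the spot to the white tray stack, which is fixed, 32 mm high above the board, with its middle 117 mm from the spot (its near edge 62 to 82 mm). z is up.
- spot_spare (a point): The spare spot: centre of the white square outline (104 mm inside) on top of the blue board without trays, 130 x 130 mm and 10 mm thick, fixed and empty at the start. z is up.
- label_roll_mid (a point): Bystander: roll of white labels lying flat on the table, 70 mm across, 45 mm high. The point is its centre.
- spray_bottle_mid (a point): Bystander: white plastic bottle standing on the table, 66 mm across, 170 mm high. The point is its centre, half-way up.
- steel_bowl_mid (a point): Bystander: bare-metal bowl standing on the table, 130 mm across the rim, 55 mm high. The point is its centre, half-way up.
There are look-alikes about, which are no part of the job. Leave any pink look-alike of the part that bears press_oblong_mid alone.

How it is judged (in metres and radians):
On the way:
1. one of the presses stands, released, on the outlined spot of the spare board (((horizontal distance between press_round_mid and spot_spare below 0.03 m and z of press_round_mid in the frame of spot_spare between 0.043 and 0.056 m and angle between press_round_mid's own z axis and vertical below 0.1 rad and linear speed of press_round below 0.02 m/s and contact force between press_round and the fingers below 0.1 N) or (horizontal distance between press_square_mid and spot_spare below 0.03 m and z of press_square_mid in the frame of spot_spare between 0.043 and 0.056 m and angle between press_square_mid's own z axis and vertical below 0.1 rad and linear speed of press_square below 0.02 m/s and contact force between press_square and the fingers below 0.1 N) or (horizontal distance between press_oblong_mid and spot_spare below 0.03 m and z of press_oblong_mid in the frame of spot_spare between 0.043 and 0.056 m and angle between press_oblong_mid's own z axis and vertical below 0.1 rad and linear speed of press_oblong below 0.02 m/s and contact force between press_oblong and the fingers below 0.1 N))), for 0.2 s.
At the end, for the whole second after the job is handed in: Each press stands upright (within 0.1 rad) on the board of its own tray shape, its axis within 15 mm of the middle of the outlined spot, resting on the board, released and at rest; the spare board is thereby empty (horizontal distance between press_round_mid and spot_round below 0.015 m and z of press_round_mid in the frame of spot_round between 0.043 and 0.056 m and angle between each of press_round_mid, press_square_mid, press_oblong_mid's own z axis and vertical below 0.1 rad and linear speed of each of press_round, press_square, press_oblong below 0.02 m/s and contact force between each of press_round, press_square, press_oblong and the fingers below 0.1 N and horizontal distance between press_square_mid and spot_square below 0.015 m and z of press_square_mid in the frame of spot_square between 0.043 and 0.056 m and horizontal distance between press_oblong_mid and spot_oblong below 0.015 m and z of press_oblong_mid in the frame of spot_oblong between 0.043 and 0.056 m and angular speed of each of press_round, press_square, press_oblong below 0.2 rad/s); the robot touches nothing.
It fails at once if a press is tipped over (more than 0.6 rad) (angle between any of press_round_mid, press_square_mid, press_oblong_mid's own z axis and vertical above 0.6 rad).
It fails at once if the label roll is moved by more than 25 mm (distance of label_roll_mid from where it was at the start of the episode above 0.025 m).
It fails at once if the bottle is moved by more than 25 mm (distance of spray_bottle_mid from where it was at the start of the episode above 0.025 m).
It fails at once if the bowl is moved by more than 25 mm (distance of steel_bowl_mid from where it was at the start of the episode above 0.025 m).
It also fails if it takes over 120 s, if anything falls off the work surface, if the arm or the gripper's body presses on something with over 40 N, if the wrist force passes 120 N, or if a joint passes its speed limit or range.

ROBOT

A 6-joint arm with a two-finger parallel gripper is mounted at the origin on the work surface. World frame = base frame: x ahead of the robot, y to its left, z up, the work surface at z = 0. Lengths are in mm, angles in rad, forces in N, time in s.
With the tool pointing down it reaches from about 300 to 750 mm from the base axis. Payload 8.5 kg.
Tool frame: the origin (TCP) lies midway between the tips of the shut fingers; the grasp point (between the pads) lies 19 mm behind it; z points along the fingers, y is the line along which they close (so a half turn about z gives the same grasp; the last joint's range is limited). The gripper opens to 88 mm and grips with 3 to 60 N. Pads are 18 mm wide; open, the fingers measure 123 mm over their backs; the gripper's body (75 mm by 187 mm) begins 45 mm behind the grasp point.
Start: joints at [-1.421, 0.381, 1.297, -0, 1.464, -0.215], TCP at [196.213, -513.791, 213.048] pointing down, gripper open.
Joint ranges: [-3.11, 3.11], [-0.89, 2.33], [0.22, 2.48], [-1.42, 4.56], [0.17, 2.85], [-2.88, 2.88]. Speed limits (rad/s): [2.39, 2.39, 3.14, 3.14, 3.14, 3.14].

INTERFACE

Orientations are given as [roll, pitch, yaw] about the fixed x, y, z axes, in that order (R = Rz(yaw) Ry(pitch) Rx(roll)).
In Python, from workcell import manip gives the robot as it stands. The module is installed in compiled form; this text tells all that it offers. Calls block until the motion is done:
- manip.movep(position, orientation): joint-space move of the TCP to a pose.
- manip.movel(position, ori=None, v=150, threshold=None): straight line of the TCP; ori=None keeps the orientation; v is the mean speed in mm/s. With threshold (N) it stops when the force on the tool has changed by that much, and returns True; else False.
- manip.set_joints(angles): joint-space move.
- manip.ungrasp() and manip.close_gripper(f_grip=None): open the fingers fully, or close them until they stop; f_grip is the grip in N (None keeps the last).
- manip.pause(seconds).
- manip.inverse_kinematics(position, orientation): joint angles nearest the present ones, or None.
- manip.get_image(name): name is "scene" or "top" or "wrist"; returns a dict with "img" (420x560x3 uint8, red, green, blue), "fx", "fy", "cx", "cy" (pixels), "R" (3x3) and "t" (3): a world point X has camera coordinates R X + t; the wrist camera has in their place "T_tool_cam" (4x4, takes a point from camera to tool coordinates, whose origin is the TCP and whose axes are the flange's). Camera axes: x right, y down, z forward; pixel columns grow to the right and rows downward; lengths in mm; the calibration is good to about 2 mm. A picture is of the moment at which its call begins: read the wrist's pose just before it. There is no depth.
A pose or a line that the arm cannot do raises manip.MotionError and nothing moves.
- manip.finish_job(): hands the job in; it is judged then, once.
Readings, each from a call of its own:
- manip.current_clock(): time.
- manip.current_q(): joint angles.
- manip.current_dq(): joint speeds.
- manip.current_joint_torque(): joint torques, N m.
- manip.current_tool_pos(): TCP position.
- manip.current_ee_rot(): TCP orientation.
- manip.current_force(): force on the tool from outside, world axes, zero at the start.
- manip.current_ft_torque(): the same for the moment, N m.
- manip.current_gripper_width(): opening from 0.0 (shut) to 1.0 (fully open).
- manip.current_grip_force(): force on a finger pad.
Only numpy, scipy, OpenCV 4.12 (cv2) and the standard library are available. Lean on these libraries where they do the work, as an engineer would, in place of code of your own. Each camera call takes 0.05 s, during which the arm holds its last target. There are 200 camera calls.

## Working session

There is one attempt and no reset: what is moved stays moved. The work goes in short steps, each a Python script; the robot and the scene stay as the last script left them, time stands still between calls to the robot, and variables do not carry over. Pictures are saved under pics/ and viewed, at most 14 in all, crops included, and the job is handed in when it is done.

```bash
mkdir -p pics; python3 - <<'E'
from workcell import manip
import cv2,pickle
for n in("top","scene"):
    d=manip.get_image(n);pickle.dump(d,open(n+".pkl","wb"))
    cv2.imwrite(f"pics/{n}0.png",d["img"][:,:,::-1])
    print(n,d["fx"],d["cx"],d["cy"],d["R"],d["t"])
print(manip.current_clock(),manip.current_ee_rot())
E
```

```text
top 386.00178264990353 272.3311895267535 201.04157454768685 [[ 0.02190454 -0.99974037  0.00627516]
 [-0.98505314 -0.02265453 -0.17075446]
 [ 0.17085229 -0.00244107 -0.98529363]] [ -42.8547837   618.35919427 1090.98754208]
scene 386.47147077398785 279.828350944618 206.2777502173872 [[ 0.26808593  0.96327624  0.0151264 ]
 [ 0.79794339 -0.21322    -0.56375843]
 [-0.53982985  0.16320572 -0.8258012 ]] [-165.30801455 -457.743114   1769.5402966 ]
0.1 [-3.14048159e+00 -2.71145960e-04  3.64745272e-01]
```

View pics/top0.png

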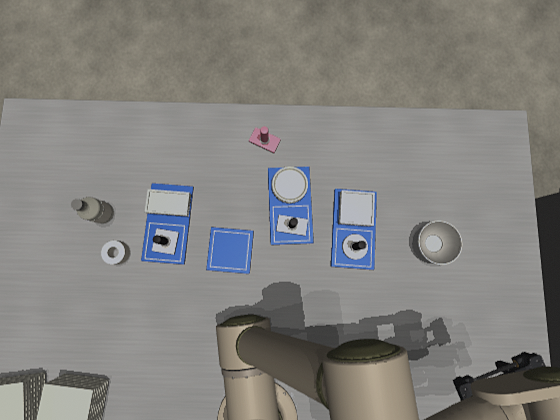

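View pics/scene0.png

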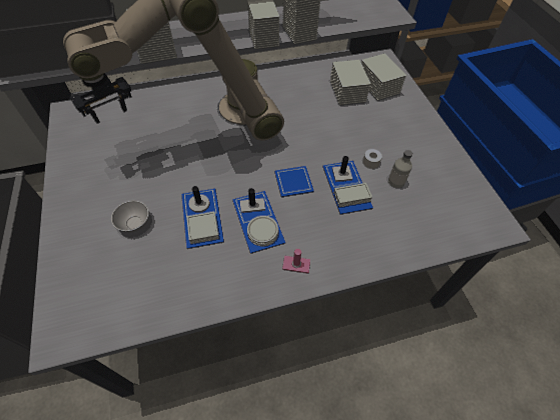

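The top view shows the square press (160,240) on the oblong-tray board, the oblong press (292,224) on the round-tray board and the round press (357,246) on the square-tray board. The spare board is at (230,250), the pink look-alike at (264,138), the bottle at (95,208), the roll at (114,252) and the bowl at (438,243). The scene view agrees.

```bash
cat > h.py <<'E'
from workcell import manip
import numpy as np, cv2
from scipy.spatial.transform import Rotation as Ro
def snap(name):
    p=np.array(manip.current_tool_pos()); R=Ro.from_euler('xyz',manip.current_ee_rot()).as_matrix()
    d=manip.get_image(name)
    if name=="wrist":
        T=np.array(d["T_tool_cam"]); Rc=R@T[:3,:3]; c=p+R@T[:3,3]
        d["R"]=Rc.T; d["t"]=-Rc.T@c
    return d
def cast(d,px,z):
    px=np.atleast_2d(px).astype(float); R=np.array(d["R"]);c=-R.T@np.array(d["t"])
    r=np.c_[(px[:,0]-d["cx"])/d["fx"],(px[:,1]-d["cy"])/d["fy"],np.ones(len(px))]@R
    return (c+r*((z-c[2])/r[:,2])[:,None])[:,:2]
def boards(d,amin):
    hsv=cv2.cvtColor(d["img"],cv2.COLOR_RGB2HSV)
    m=cv2.inRange(hsv,(100,120,60),(130,255,255))
    m=cv2.morphologyEx(m,cv2.MORPH_CLOSE,np.ones((5,5)))
    cs,_=cv2.findContours(m,cv2.RETR_EXTERNAL,cv2.CHAIN_APPROX_NONE)
    return hsv,[c[:,0] for c in cs if cv2.contourArea(c)>amin]
E
python3 - <<'E'
from h import *
import pickle
d=pickle.load(open("top.pkl","rb"))
hsv,bs=boards(d,600)
for b in bs:
    w=cast(d,b,10).astype(np.float32); r=cv2.minAreaRect(w); c=np.array(r[0]); bp=cv2.boxPoints(r)
    e=bp[np.argsort(bp[:,0])]; near=e[:2].mean(0); far=e[2:].mean(0); u=(far-near)/np.linalg.norm(far-near)
    # black handle blob
    mk=np.zeros(hsv.shape[:2],np.uint8);cv2.fillPoly(mk,[b],255)
    k=(hsv[...,2]<45)&(mk>0); ys,xs=np.nonzero(k)
    h=cast(d,[[xs.mean(),ys.mean()]],65)[0] if len(xs) else None
    print(np.round(b.mean(0)),r[1],"spot",near+65*u,"ang",np.degrees(np.arctan2(u[1],u[0])),"handle",h,len(xs))
# reach check & T
for y in(180,0,-200,-350):
    print(y,[manip.inverse_kinematics([470,y,z],[np.pi,0,np.pi/2]) is not None for z in (80,250,350)])
print(manip.get_image("wrist")["T_tool_cam"])
E
```

```text
[230. 250.] (128.650390625, 128.40371704101562) spot [475.6668    96.224045] ang -3.5116765 handle None 0
[166. 237.] (129.263427734375, 159.7488555908203) spot [498.86224 292.6912 ] ang -3.2909708 handle [496.14791633 290.00852856] 83
[354. 228.] (129.86740112304688, 236.96783447265625) spot [ 495.5701 -275.3028] ang -3.1289227 handle [ 493.09059659 -275.99335235] 59
[290. 202.] (237.4235382080078, 128.95762634277344) spot [562.75085  -86.187355] ang 3.4230714 handle [552.04269086 -86.15464103] 34
180 [True, True, True]
0 [True, True, True]
-200 [True, True, True]
-350 [True, True, True]
[[ 1.25513621e-03 -9.65916502e-01 -2.58850799e-01  6.62351879e+01]
 [ 9.99998965e-01  1.03027054e-03  1.00436078e-03  5.99507851e-01]
 [-7.03442296e-04 -2.58851792e-01  9.65916795e-01 -1.71238015e+02]
 [ 0.00000000e+00  0.00000000e+00  0.00000000e+00  1.00000000e+00]]
```

```bash
python3 - <<'E'
from h import *
import pickle
S=dict(square=(496,-275),round=(560,-86),spare=(476,96),oblong=(497,292))
ims=[]
for n,(x,y) in S.items():
    manip.movep([x,y,260],[np.pi,0,np.pi/2])
    d=snap("wrist");pickle.dump(d,open(n+".pkl","wb")); im=d["img"][:,:,::-1].copy()
    hsv,bs=boards(d,8000)
    for b in bs:
        w=cast(d,b,10).astype(np.float32); r=cv2.minAreaRect(w); e=cv2.boxPoints(r); e=e[np.argsort(e[:,0])]
        near=e[:2].mean(0);u=e[2:].mean(0)-near;u/=np.linalg.norm(u)
        print(n,np.round(r[1],1),"spot",near+65*u)
    ims.append(cv2.resize(im,(400,300)))
cv2.imwrite("pics/w.png",np.vstack([np.hstack(ims[:2]),np.hstack(ims[2:])]))
print(d["fx"],d["cx"],d["cy"],manip.current_clock())
E
```

```text
square [126.2 235.7] spot [ 496.63593 -277.11572]
round [235.8 126.5] spot [564.9231   -87.036285]
round [111.5 128. ] spot [476.73245   85.979454]
oblong [126.2 141.6] spot [500.57812 292.66757]
292.60791121230557 270.44177986312167 211.1678702245816 4.225
```

View pics/w.png

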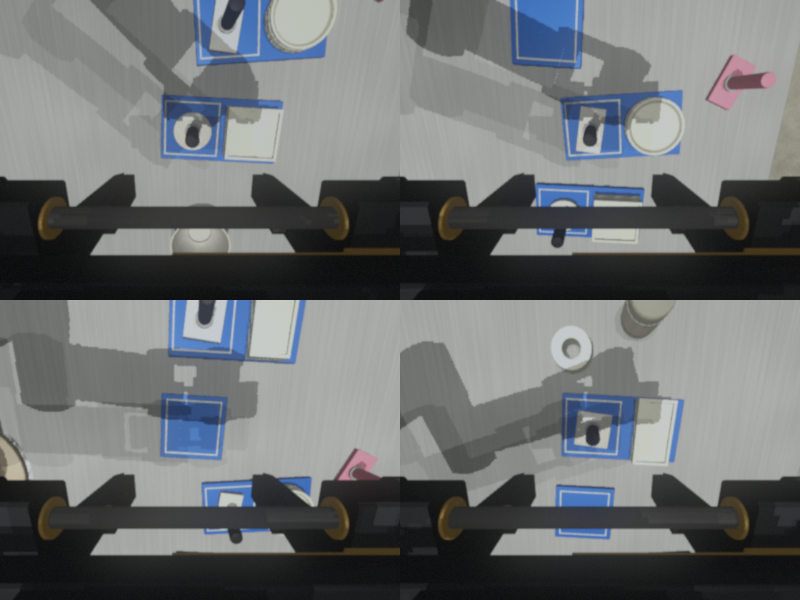

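The wrist montage shows each board and press clearly, with the round press at about (190,130) in the first panel. Nothing stands close to the finger paths. Next I locate the handles from the two views.

```bash
cat >> h.py <<'E'
def handle(d,spot,zmid=66):
    # dark handle blob nearest the spot; centroid cast to handle mid-height
    m=(d["img"].max(2)<48).astype(np.uint8)
    n,l,s,c=cv2.connectedComponentsWithStats(m)
    out=[(np.linalg.norm(cast(d,c[i],zmid)[0]-spot),i) for i in range(1,n) if 25<s[i,4]<2500]
    dist,i=min(out); return cast(d,c[i],zmid)[0],s[i].tolist()
SP=dict(square=(496,-276.2),round=(564,-86.6),spare=(475.8,96.2),oblong=(499.7,292.7))
E
python3 - <<'E'
from h import *
import pickle
for n in("square","round","oblong"):
    print(n,*[handle(pickle.load(open(f,"rb")),np.array(SP[n])) for f in("top.pkl",n+".pkl")])
d=pickle.load(open("spare.pkl","rb"))
hsv=cv2.cvtColor(d["img"],cv2.COLOR_RGB2HSV); m=cv2.inRange(hsv,(100,100,30),(130,255,255))
m[:,:]=cv2.morphologyEx(m,cv2.MORPH_CLOSE,np.ones((9,9)))
for c in cv2.findContours(m,cv2.RETR_EXTERNAL,cv2.CHAIN_APPROX_NONE)[0]:
    if cv2.contourArea(c)>3000:
        r=cv2.minAreaRect(cast(d,c[:,0],10).astype(np.float32)); print(r)
E
```

```text
Traceback (most recent call last):
  File "h.py", line 26, in handle
    dist,i=min(out); return cast(d,c[i],zmid)[0],s[i].tolist()
           ~~~^^^^^
ValueError: min() iterable argument is empty
```

```bash
python3 - <<'E'
from h import *
import pickle
for f,n in(("top","square"),("square","square"),("round","round"),("oblong","oblong")):
    d=pickle.load(open(f+".pkl","rb")); v=d["img"].max(2); R=d["R"]
    p=np.array([*SP[n],70.]);c=np.array(R)@p+d["t"];u,w=int(d["fx"]*c[0]/c[2]+d["cx"]),int(d["fy"]*c[1]/c[2]+d["cy"])
    print(f,u,w,d["img"].dtype); print(v[w-24:w+25:4,u-24:u+25:4])
E
```

```text
top 357 244 uint8
[[ 77 101 199 191 192 193 192 191 189 193 191 148 147]
 [102 188 114  92  81 104 148 168 167 183 193 144 142]
 [146 181 189 187 187 185 185 187 186 187 182 150 149]
 [188 187 187 185 187 189 187 184 183 181 183 147 144]
 [201 188 186 186 198 192 192 175 184 184 184 149 146]
 [201 186 191 203 167 202 204 160 200 183 186 148 147]
 [199 187 182 193 135   0  12  56  49 185 186 148 146]
 [195 189 181 192 197   0  11  30 167 184 187 146 145]
 [191 188 190 204 191 195 185 192 191 182 187 145 145]
 [189 186 186 189 199 191 192 192 188 184 187 145 145]
 [188 186 187 186 186 189 187 185 185 183 184 145 143]
 [189 188 189 177 186 188 187 185 187 181 186 149 149]
 [149 153 153 134 107 136 155 153 162 190 188 145 146]]
square 270 187 uint8
[[107 106 116 162 163 162 134 120 134 128  97  98  98]
 [148 117 129 192 190 189 170 110 117 121 100  94  93]
 [160 183 184 185 184 176 101 100 101 100 101 101  93]
 [183 184 185 186 152 106  82  87  98 137 170 135  95]
 [185 188 185 181 134  57  54  59  86 159 180 181 164]
 [187 187 186 172  82  55  53  54  85 180 180 181 175]
 [186 185 186 1
[... 1143 characters left out ...]
43 141 141 139 140 140 137 128 120 114]
 [ 94 104 139 195 194 193 168 140 140 111 105 104 104]
 [ 93 104 149 178 132 116 112 113 114 106 105 105 100]
 [ 96 104 108 107  93  85  81  89 102 107 105 104 105]
 [ 97 103 104  99  73  49  49  59  88 107 106 118 145]
 [104 115 105  93  50  50  51  53 104 155 179 189 161]
 [ 99 101 103  93  52  52  51  54 155 191 188 189 165]
 [101 103 110 139  53  53  56  58 133 189 188 185 165]
 [153 178 191 155  56  54  55  59 107 189 188 178 165]
 [190 196 191 173  54  55  57  61 132 190 189 170 165]
 [177 184 189 187 112  57  57  86 187 189 188 157 166]
 [168 171 173 166 162 154 165 175 187 187 188 162 166]
 [168 179 181 178 170 170 166 182 186 181 181 177 175]]
```

```bash
sed -i 's/<48/<76/; s/zmid=66/zmid=69/' h.py; python3 - <<'E'
from h import *
import pickle
for n in("square","round","oblong"):
    print(n,*[handle(pickle.load(open(f,"rb")),np.array(SP[n])) for f in("top.pkl",n+".pkl")])
d=pickle.load(open("spare.pkl","rb"))
hsv=cv2.cvtColor(d["img"],cv2.COLOR_RGB2HSV); m=cv2.inRange(hsv,(100,100,30),(130,255,255))
m[:,:]=cv2.morphologyEx(m,cv2.MORPH_CLOSE,np.ones((9,9)))
for c in cv2.findContours(m,cv2.RETR_EXTERNAL,cv2.CHAIN_APPROX_NONE)[0]:
    if cv2.contourArea(c)>3000:
        r=cv2.minAreaRect(cast(d,c[:,0],10).astype(np.float32)); print(r)
E
```

```text
square (array([ 493.88904056, -278.91905847]), [352, 241, 14, 9, 100]) (array([ 494.14914444, -280.70998776]), [260, 176, 18, 29, 419])
round (array([554.06180296, -88.7183032 ]), [288, 218, 10, 10, 70]) (array([554.57866221, -90.42666599]), [257, 175, 18, 29, 404])
oblong (array([496.18212675, 290.11872373]), [153, 235, 16, 10, 110]) (array([496.52333987, 288.73094543]), [261, 174, 18, 29, 439])
((475.63189697265625, 95.91143798828125), (127.63480377197266, 127.75325775146484), 86.47328186035156)
((512.1878051757812, 271.6240234375), (161.2135467529297, 97.23553466796875), 0.009330973029136658)
```

```bash
cat >> h.py <<'E'
D=[np.pi,0,np.pi/2]; ZG=56; ZT=200
def pick(p):
    manip.movep([*p,ZT],D); manip.ungrasp(); manip.movel([*p,ZG],v=120)
    manip.close_gripper(25); manip.pause(.2)
    print("grip",manip.current_gripper_width(),manip.current_grip_force())
    manip.movel([*p,ZT],v=120); print("lift",manip.current_gripper_width(),manip.current_force())
def place(p):
    manip.movep([*p,ZT],D); manip.movel([*p,ZG+8],v=120)
    hit=manip.movel([*p,ZG-3],v=20,threshold=4); print("touch",hit,manip.current_tool_pos())
    manip.ungrasp(); manip.pause(.2); manip.movel([*p,ZT],v=120)
def check(p,tag,spot):
    manip.movep([*p,260],D); d=snap("wrist"); cv2.imwrite(f"pics/{tag}.png",d["img"][:,:,::-1])
    h,_=handle(d,np.array(spot)); print(tag,"handle",h,"err",h-spot,manip.current_clock()); return h
E
python3 - <<'E'
from h import *
pick((554.3,-89.6)); place(SP["spare"]); check(SP["spare"],"spare1",SP["spare"])
E
```

```text
grip 0.2639633736110745 24.999911449849606
lift 0.2650338523867025 [ 0.86805309  0.82587847 -3.08256027]
touch True [475.91247994  96.21127975  55.81967912]
spare1 handle [476.30563079  95.46508832] err [ 0.50563079 -0.73491168] 15.3417
```

View pics/spare1.png

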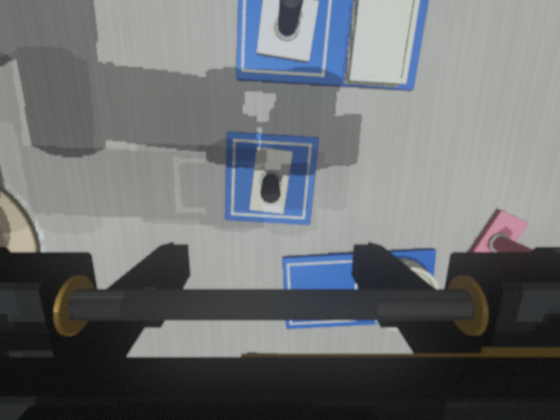

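The oblong press stands upright, centred in the spare outline at about (270,185), and the round-tray board is empty. Next come the remaining three moves, pausing if any check is off.

```bash
python3 - <<'E'
from h import *
def step(src,dst,tag):
    pick(src); assert manip.current_gripper_width()>.2
    place(SP[dst]); h=check(SP[dst],tag,SP[dst]); assert np.linalg.norm(h-SP[dst])<9
step((494,-279.8),"round","r1")
step((496.4,289.4),"square","s1")
step((476,95.9),"oblong","o1")
manip.set_joints([-1.421,.381,1.297,0,1.464,-.215])
d=snap("top"); ims=[cv2.imread(f"pics/{t}.png") for t in("r1","s1","o1")]+[d["img"][:,:,::-1]]
ims=[cv2.resize(i,(400,300)) for i in ims]
cv2.imwrite("pics/end.png",np.vstack([np.hstack(ims[:2]),np.hstack(ims[2:])]))
for n in("round","square","oblong"): print(n,handle(d,np.array(SP[n]))[0]-SP[n])
E
```

```text
grip 0.25972930020291607 24.9989378079772
lift 0.26030835827787907 [ 0.11801236 -0.60742987 -4.94893762]
touch True [563.93473636 -86.606708    55.82561745]
r1 handle [564.33430185 -87.82134572] err [ 0.33430185 -1.22134572] 26.4333
grip 0.2647151671050993 25.000013150274754
lift 0.26450879590454196 [ 1.14620512  0.1657416  -6.08639889]
touch True [ 496.06066833 -276.2296049    55.85196177]
s1 handle [ 496.555472   -277.00709402] err [ 0.555472   -0.80709402] 38.75
grip 0.2615842806813987 25.000123735517263
lift 0.2642999526802044 [ 0.07268173 -0.13466184 -2.82100599]
touch True [499.7528448  292.7109315   55.84679061]
o1 handle [499.71359443 292.4938987 ] err [ 0.01359443 -0.2061013 ] 49.8083
round [-0.20530043  0.75681086]
square [0.00350976 1.44243266]
oblong [-0.2261359   1.12175478]
```

View pics/end.png

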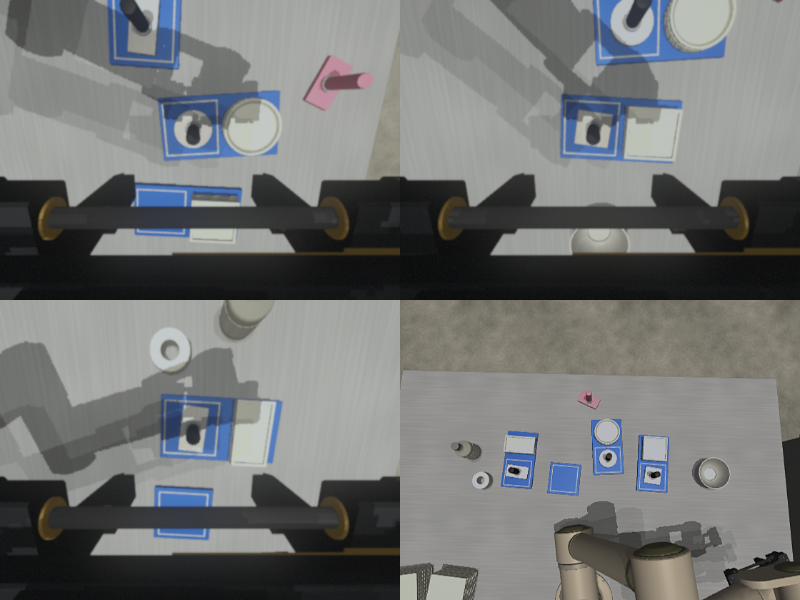

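All three presses stand upright and centred in the outlines of their own boards (top-view panel: round at 607,457, square at 653,475, oblong at 515,471). The spare board is empty and the bystanders have not moved.

```bash
python3 -c "
from workcell import manip
print(manip.finish_job())"
```

```text
the job is handed in; nothing more can be done
None
```

The job is handed in: each press stands upright within about 2 mm (by camera) of the middle of its own outline, after the oblong one was parked on the spare board, which is empty again; the verdict itself was not shown.

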